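# Nest flanged bushes hub up and hub down in a transport case and shut it

### The arm

A 6-joint arm with a two-finger parallel gripper is mounted at the origin on a cart in front of the work surface, level with it; the furniture and walls round the work are solid. World frame = base frame: x ahead of the robot, y to its left, z up, the work surface at z = 0. Lengths are in mm, angles in rad, forces in N, time in s.
With the tool pointing down it reaches from about 300 to 875 mm from the base axis. Payload 4.2 kg.
Tool frame: the origin (TCP) lies at the very end of the fingers, on their centre line; the grasp point (between the pads) lies ctrl.grasp_offset behind it (ctrl.grasp_offset is the distance from the TCP to the grasp point, in mm); z points along the fingers, y is the line along which they close (so a half turn about z gives the same grasp; the last joint's range is limited). The gripper opens to 85 mm and grips with 20 to 120 N. Pads are 22 mm wide; open, the fingers measure 114 mm over their backs; the gripper's body (76 mm by 85 mm) begins 54 mm behind the grasp point. The pads swing forward as they close: fully open they stand 13 mm farther back than shut.
Start: joints at [-1.259, 0.32, 1.565, -0, 1.257, -0.02], TCP at [187.307, -543.652, 231.338] pointing down, gripper open.
Joint ranges: [-3.11, 3.11], [-0.84, 2.01], [0.21, 2.61], [-1.34, 4.49], [0.05, 2.63], [-2.56, 2.56]. Speed limits (rad/s): [2.57, 2.57, 3.14, 3.14, 3.14, 3.14].

### API

Orientations are given as a rotation vector (axis times angle).
In Python, from plant import ctrl, eyes, order, spot_in, regions_of gives the robot as it stands.
- The arm moves only by the tool play_rows, never from a script. Its argument "plan" is a list of rows, each a list of 6 numbers: the shift along the tool's x, y, z in mm, then the turn, a rotation vector about the tool's x, y, z in degrees. A call has 1 to 10 rows; each row is the pose to reach, as a shift and turn from the pose commanded when the call began, along the tool's axes at that moment; what a row does not reach only later rows make up. A row lasts 1/8 s, in which the tool goes at most 62.5 mm and 10.7 degrees, less where a joint would pass 70% of its speed; a pose out of reach is approached as far as the arm can. A call with a gripper value outside its range is refused whole. "jaw" is the opening, from 0 (shut) to 1 (fully open), set as the call begins (left out, the last holds). The fingers move at their own pace and stop on an object; "force" is the grip in N (left out, the last holds). Time passes only in rows, so rows that repeat a pose let the fingers close. It gives the time, the measured TCP pose, the force, the opening and the grip force at its end, in the units of the state.
- ctrl.get_obs(): the state, without advancing time (a new reading comes with each control period).
- eyes.get_image(name): name is "scene" or "top" or "wrist"; returns (picture, depth): 480x640x3 uint8, blue, green, red; 480x640 float32, mm along the optical axis (not along the pixel's ray), 0 where there is no reading.
- eyes.camera_model(name): a dict with "intrinsics" (3x3 intrinsics, pixels), "rvec" (rotation vector, rad) and "tvec" (3), from world to camera coordinates, as OpenCV has them; the wrist camera has in their place "tool_from_camera" (4x4, takes a point from camera to tool coordinates, whose origin is the TCP and whose axes are the flange's). Camera axes: x right, y down, z forward; pixel columns grow to the right and rows downward; lengths in mm; the calibration is good to about 2 mm. The wrist camera is an equidistant fisheye: a pixel r from the principal point sees the ray r / f radians off the axis. A picture is of the moment at which its call begins: read the wrist's pose just before it. camera_model takes no time and is no camera call.
- order.finish_job(): hands the job in; it is judged then, once.
Trained networks look in the newest picture that a camera, given by its name, has taken for a name from the list of things; names that differ only in an ending like _2 or _b are one class to them, and where a whole thing is asked for, a point or a joint stands for the part that bears it (a point fixed in the world has none). Each returns a list of dicts, best first, with "score" (0 to 1); they miss things now and then, are a little off and sometimes report something else, mostly with a low value. They report only what shows in the picture. A call takes as long as a camera call.
- spot_in(query, camera): "extent" ([left, top, right, bottom] in pixels, round what is visible of it).
- regions_of(query, camera): "mask" (480x640 bool, what is visible of it) and "extent" ([left, top, right, bottom] in pixels, round what is visible of it).
The state is a dict: "time": time; "joint_pos": joint angles; "dq": joint speeds; "joint_torque": joint torques, N m; "ee_pos": TCP position; "tool_rot": TCP orientation; "wrist_force": force on the tool from outside, world axes, zero at the start; "wrist_torque": the same for the moment, N m; "finger_gap": finger opening in mm; "grasp_force": force on a finger pad.
Only numpy, scipy, OpenCV 4.12 (cv2) and the standard library are available. Lean on these libraries where they do the work, as an engineer would, in place of code of your own. Each camera call takes 0.05 s, during which the arm holds its last target. There are 200 camera calls.

### The job

Finish packing the measured flanged bushes into the open grey case: carry on the row in the trough from the one already at its left end, alternately hub up and hub down (up, down, up, down), so that all four nest snugly, sit fully down, and none stands above the rim. Then shut the lid fully. Leave the bottle, the air blower, the micrometer and the dial gauge where they are.

Things in the scene. Friction and masses are not known exactly. Their poses are not given: they have to be found in the camera images.
- case: grey instrument case, fixed on the worktop, 128 (x) x 226 (y) mm, 52 mm high to its rim, walls 5 mm. Origin: centre of its underside; x to the hinge side (far long side), y along the row toward its left end, z up. In its black foam bed runs a trough with a blue floor (point trough). Beside the trough the foam's top is at z = 18 mm, with finger room above it out to the walls at x = -59 and +59 mm.
- trough (a point): middle of the trough's floor, 8 mm above the case's underside, axes as the case. Trough 202 mm long (y -101 to +101 mm, end pads 40 mm high above the floor), 66 mm wide, long sides 10 mm high. Four places from the left: y = +69 (hub up), +23 (hub down), -23 (hub up), -69 mm (hub down); 16 mm of play in all along the row.
- place2 (a point): floor centre of the second place from the left, for a hub-down bush: it stands on its hub's end (origin 40 mm above this point, z down), its flange passing between the neighbours' hubs and over their flanges with 3 to 4 mm to spare each side; so the hub-up bushes must be in before it.
- place3 (a point): floor centre of the third place from the left, for a hub-up bush (origin at this point, z up): its flange lies on the floor, about 91 mm from the first bush, centre to centre.
- place4 (a point): floor centre of the fourth place, at the right end, for the other hub-down bush (origin 40 mm above this point, z down): its flange goes between the third bush's hub and the end pad, over the third bush's flange.
- case_lid (a joint): lid angle, rad: 0 shut, growing as it opens, stop at 1.95; starts at 1.6 to 1.9. Friction (0.2 N m) holds it where left; 2 to 3 N at the free edge moves it. Lid 128 x 226 x 20 mm, foam-lined; anything more than 2 mm above the rim keeps it from shutting. It can be pushed shut on its outer face.
- lid_hinge (a point): middle of the lid's hinge line, which runs along the case's y at its far upper edge (case frame 64, 0, 52 mm).
- lid_edge (a point): middle of the lid's free edge, 128 mm from the hinge line, half-way through the lid's thickness (10 mm from its outer face).
- bush_in: hat-shaped aluminium bush, 0.12 kg: square flange 60 x 60 x 8 mm, round hub 24 mm in diameter and 32 mm long, 40 mm over all. Origin: centre of the flange's flat face; z: along the axis to the hub's end; x, y: square to its edges. Starts hub up at the left end of the trough, square to the case within 1.2 deg.
- bush_up: hat-shaped aluminium bush, 0.12 kg: square flange 60 x 60 x 8 mm, round hub 24 mm in diameter and 32 mm long, 40 mm over all. Origin: centre of the flange's flat face; z: along the axis to the hub's end; x, y: square to its edges. Starts on the worktop, standing on its flange, hub up.
- bush_side1: hat-shaped aluminium bush, 0.12 kg: square flange 60 x 60 x 8 mm, round hub 24 mm in diameter and 32 mm long, 40 mm over all. Origin: centre of the flange's flat face; z: along the axis to the hub's end; x, y: square to its edges. Starts lying on the worktop on a flange edge and its hub's end: z dips 29 deg below level, origin 30 mm up. Turned 61 deg further about a level line it is hub down.
- bush_side2: hat-shaped aluminium bush, 0.12 kg: square flange 60 x 60 x 8 mm, round hub 24 mm in diameter and 32 mm long, 40 mm over all. Origin: centre of the flange's flat face; z: along the axis to the hub's end; x, y: square to its edges. Starts lying on the worktop on a flange edge and its hub's end: z dips 29 deg below level, origin 30 mm up. Turned 61 deg further about a level line it is hub down.
- cleaner_bottle: bystander: white bottle with a red cap, 51 mm in diameter, 137 mm high, standing. Origin: centre of its underside.
- air_blower: bystander: black rubber bulb with an orange nozzle, 59 mm in diameter, 124 mm high, standing. Origin: centre of its underside.
- micrometer: bystander: outside micrometer lying flat, 43 x 125 x 18 mm, long side along its y. Origin: centre of its underside.
- dial_gauge: bystander: dial gauge lying on its back, 96 x 58 x 24 mm, stem along its x. Origin: centre of its underside.

How it is judged:
By the outcome, as a careful person would: the job done as asked, in the order asked, and still so for the second after the job is handed in, with the robot touching nothing.
It also fails if it takes over 72 s, if anything falls off the work surface, if the arm or the gripper's body presses on something with over 40 N, if the wrist force passes 120 N, or if a joint passes its speed limit or range.

## Working session

There is one attempt and no reset: what is moved stays moved. The work goes in short steps, Python scripts to look and compute and a tool call to move; the robot and the scene stay as the last step left them, time stands still between calls to the robot, and variables do not carry over. Pictures are saved under pics/ and viewed, at most 10 in all, crops included, and the job is handed in when it is done.

Besides the shell and the picture viewer there is one more tool, called after "Emit:" in YAML: its name, and indented under it one key for each argument. play_rows: Moves the arm, as the interface text tells. Its arguments: {"type":"object","properties":{"plan":{"type":"array"},"jaw":{"type":"number"},"force":{"type":"number"}},"required":["plan"]}

```bash
ls; mkdir -p pics; python3 - <<'E'
from plant import ctrl, eyes
import cv2, numpy as np
o=ctrl.get_obs(); print({k:np.round(v,3) for k,v in o.items()}, ctrl.grasp_offset)
for n in("scene","top"):
    im,d=eyes.get_image(n); cv2.imwrite(f"pics/{n}0.png",im); np.save(f"pics/{n}0.npy",d)
    m=eyes.camera_model(n); R=cv2.Rodrigues(np.array(m["rvec"],float))[0]; print(n,m["intrinsics"],-R.T@np.array(m["tvec"]).ravel(), R)
print(eyes.camera_model("wrist"))
E
```

```text
pics
{'time': np.float64(0.0), 'joint_pos': array([-1.259,  0.32 ,  1.566, -0.   ,  1.257, -0.02 ]), 'dq': array([-0.002, -0.   ,  0.001,  0.001,  0.002, -0.   ]), 'joint_torque': array([-3.0000e-03, -4.1554e+01, -2.3416e+01, -0.0000e+00,  8.0000e-03,
       -0.0000e+00]), 'ee_pos': array([ 187.144, -543.182,  230.462]), 'tool_rot': array([-3.097, -0.519,  0.   ]), 'wrist_force': array([ 0.18 ,  0.219, -1.029]), 'wrist_torque': array([-0.007, -0.042,  0.013]), 'grasp_force': np.float64(0.0), 'finger_gap': np.float64(84.871)} 18.700000000000003
scene [[498.68192641   0.         320.19412974]
 [  0.         498.68192641 230.79523997]
 [  0.           0.           1.        ]] [  767.19941451 -1233.40237818   693.96496813] [[ 0.97543507  0.21990548  0.01296135]
 [ 0.10933974 -0.43224047 -0.89510502]
 [-0.19123608  0.87453402 -0.44566692]]
top [[513.29045778   0.         319.73422786]
 [  0.         513.29045778 244.146     ]
 [  0.           0.           1.        ]] [ 418.89262641  -25.04838548 1167.82113499] [[ 6.96532772e-04 -9.99995572e-01 -2.89340495e-03]
 [-9.97123872e-01 -4.75247373e-04 -7.57875893e-02]
 [ 7.57858786e-02  2.93787168e-03 -9.97119787e-01]]
{'intrinsics': array([[371.64829954,   0.        , 322.4520858 ],
       [  0.        , 371.64829954, 234.97051931],
       [  0.        ,   0.        ,   1.        ]]), 'tool_from_camera': array([[ 1.10584481e-03, -9.64361744e-01, -2.64584967e-01,
         6.71537526e+01],
       [ 9.99999140e-01,  8.79789387e-04,  9.72877004e-04,
        -6.12881606e-01],
       [-7.05426318e-04, -2.64585815e-01,  9.64361887e-01,
        -1.43412841e+02],
       [ 0.00000000e+00,  0.00000000e+00,  0.00000000e+00,
         1.00000000e+00]])}
```

View pics/top0.png

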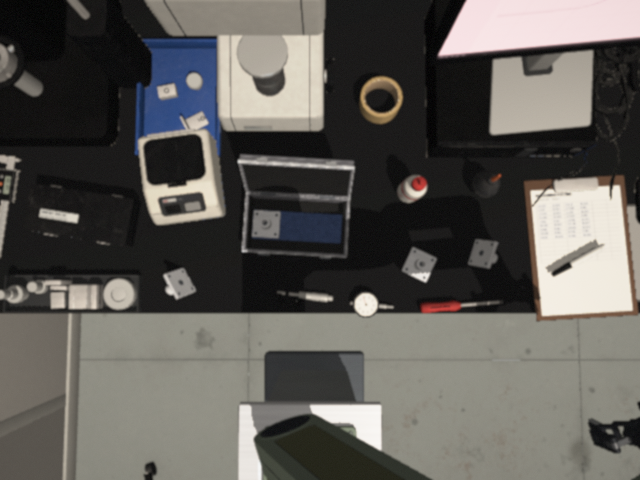

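View pics/scene0.png

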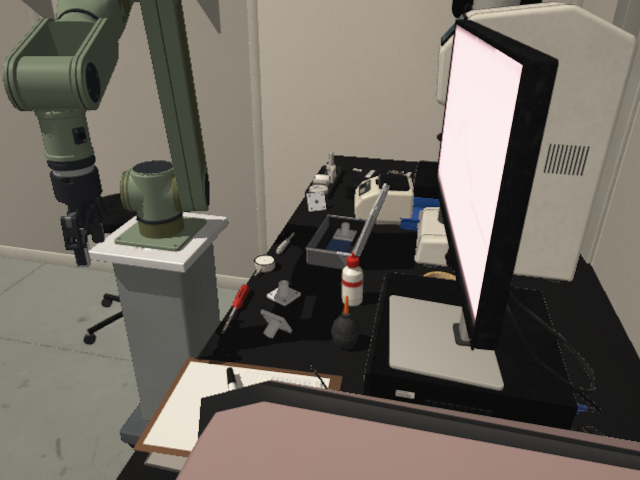

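The top view shows the open case at about (297,220) with bush_in at (265,223). Bush_up is at (420,264), and the tipped bushes are at (484,253) and (179,284). The dial gauge is at (366,303), the micrometer at (310,296), the bottle at (413,188) and the blower at (487,183).

```bash
cat > h.py <<'E'
import numpy as np, cv2
from scipy.spatial.transform import Rotation as Ro
from plant import ctrl, eyes, spot_in, regions_of
def cam(n):
    m=eyes.camera_model(n); K=np.array(m["intrinsics"])
    if n=="wrist":
        o=ctrl.get_obs(); T=np.eye(4); T[:3,:3]=Ro.from_rotvec(o["tool_rot"]).as_matrix(); T[:3,3]=o["ee_pos"]
        return K,T@m["tool_from_camera"]
    R=cv2.Rodrigues(np.array(m["rvec"],float))[0]; T=np.eye(4); T[:3,:3]=R.T; T[:3,3]=-R.T@np.array(m["tvec"]).ravel()
    return K,T
def unproj(n,K,T,uv,z):
    uv=np.asarray(uv,float).reshape(-1,2); q=(uv-K[:2,2])/K[0,0]
    if n=="wrist":
        r=np.linalg.norm(q,axis=1); s=np.where(r>1e-9,np.tan(r)/np.maximum(r,1e-9),1); q=q*s[:,None]
    p=np.c_[q,np.ones(len(q))]*np.asarray(z,float).reshape(-1,1)
    return p@T[:3,:3].T+T[:3,3]
def project(n,K,T,P):
    p=(np.asarray(P,float).reshape(-1,3)-T[:3,3])@T[:3,:3]
    if n=="wrist":
        r=np.hypot(p[:,0],p[:,1]); th=np.arctan2(r,p[:,2]); q=p[:,:2]/np.maximum(r,1e-9)[:,None]*th[:,None]
    else: q=p[:,:2]/p[:,2:]
    return q*K[0,0]+K[:2,2]
def cloud(n,K,T,d,mask):
    v,u=np.nonzero(mask&(d>0)); return unproj(n,K,T,np.c_[u,v],d[v,u])
E
python3 - <<'E'
from h import *
np.set_printoptions(suppress=True,precision=1)
for n in("top","scene"):
    im,d=eyes.get_image(n); K,T=cam(n)
    for q in("bush_up","bush_side1","case","case_lid","cleaner_bottle","air_blower","micrometer","dial_gauge"):
        for r in regions_of(q,n):
            if r["score"]<.3: continue
            P=cloud(n,K,T,d,r["mask"]); 
            if len(P)<5: continue
            print(n,q,round(r["score"],2),np.round(r["extent"]),len(P),np.median(P,0),np.percentile(P,2,0),np.percentile(P,98,0))
im=cv2.imread("pics/top0.png")
cr=[cv2.resize(im[y-33:y+33,x-44:x+44],(400,300),interpolation=cv2.INTER_CUBIC) for x,y in((420,264),(484,253),(179,284))]
cr.append(cv2.resize(im[145:265,220:380],(400,300),interpolation=cv2.INTER_CUBIC))
cv2.imwrite("pics/z1.png",np.vstack([np.hstack(cr[:2]),np.hstack(cr[2:])]))
E
```

```text
top bush_up 0.97 [401. 248. 439. 280.] 718 [ 462.1 -243.5    7.6] [ 430.6 -277.8    1.1] [ 493.8 -213.9   40.8]
top bush_side1 0.84 [164. 267. 194. 300.] 646 [416.8 289.6  30. ] [390.8 265.4  -1.1] [448.6 317.4  55.8]
top bush_side1 0.61 [471. 238. 496. 267.] 637 [ 483.3 -382.7   31.2] [ 456.2 -415.9    1.2] [ 513.6 -361.8   56.1]
top case_lid 0.95 [241. 152. 353. 201.] 4185 [637.8  26.9 131.5] [611.1 -83.7  52.7] [667.7 135.8 176.2]
top cleaner_bottle 0.68 [399. 176. 430. 202.] 562 [ 618.4 -216.1   89.5] [ 601.3 -243.7   16. ] [ 644.2 -198.8  127. ]
top air_blower 0.72 [469. 171. 498. 196.] 550 [ 634.4 -381.5   60.8] [ 613.2 -409.3   29. ] [ 660.8 -363.3  105.9]
top micrometer 0.95 [276. 294. 331. 306.] 496 [385.7  22.3  14.2] [363.4 -44.7  -1.5] [399.1  71.8  20.3]
top dial_gauge 0.76 [350. 291. 392. 315.] 523 [ 370.5 -124.3   21.6] [ 347.5 -175.3   10.6] [396.2 -97.8  26.2]
scene bush_up 0.8 [269. 284. 300. 301.] 481 [ 466.5 -254.8    9.3] [ 431.  -282.5    0.1] [ 496.9 -204.8   41.2]
scene bush_side1 0.68 [308. 193. 324. 210.] 309 [419.6 286.7  30. ] [389.  264.7   2.7] [447.3 307.9  55.8]
scene case 0.83 [307. 183. 388. 268.] 2605 [555.1  -4.1  35.9] [482.2 -90.1   2.8] [663.6 140.9 174.9]
scene case 0.42 [268. 283. 299. 304.] 453 [ 464.1 -255.2    9.4] [ 428.  -283.     0.6] [ 494.  -218.    41.2]
scene case_lid 0.96 [353. 188. 392. 256.] 578 [646.6 -83.9 152.8] [613.9 -91.4  55.1] [668.3 122.2 176.4]
scene cleaner_bottle 0.95 [340. 254. 364. 308.] 877 [ 629.8 -242.2   67.5] [ 604.5 -251.1    6.2] [ 651.3 -223.9  123.9]
scene air_blower 0.55 [333. 299. 359. 352.] 778 [ 642.4 -409.7   53. ] [ 617.1 -420.2   11.3] [ 665.8 -391.6  106.6]
scene micrometer 0.58 [276. 234. 295. 254.] 237 [384.8  18.2  12.8] [357.7 -49.   -1.7] [398.3  79.5  20.3]
```

View pics/z1.png

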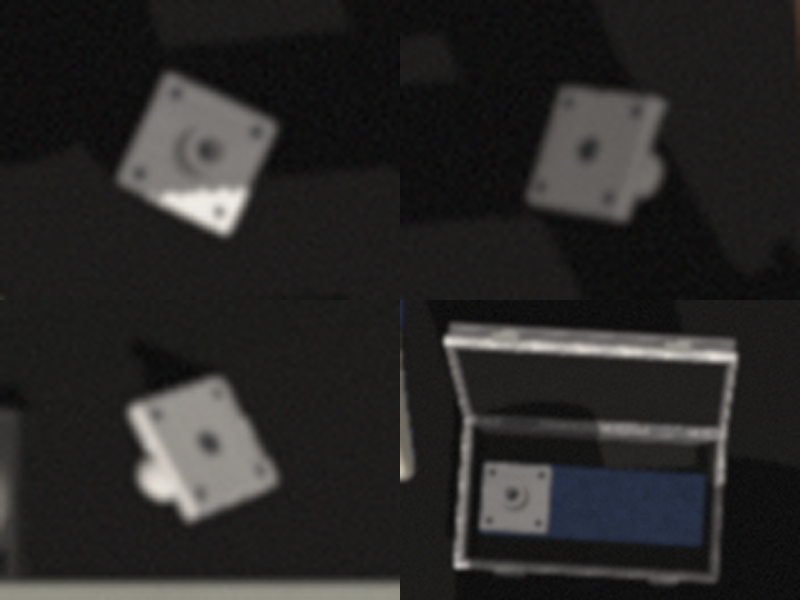

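The crops show the hub of the right-hand bush (484,253) pointing −y and slightly −x. The hub of the left-hand one (179,284) points +y and −x. Bush_in lies square in the case. Next I'll fit exact poses.

```bash
cat > fit.py <<'E'
from h import *
from scipy.optimize import least_squares
def sdf(p):
    q=np.abs(p-[0,0,4])-[30,30,4]; a=np.linalg.norm(np.maximum(q,0),axis=1)+np.minimum(q.max(1),0)
    r=np.c_[np.hypot(p[:,0],p[:,1])-12,np.abs(p[:,2]-20)-20]; b=np.linalg.norm(np.maximum(r,0),axis=1)+np.minimum(r.max(1),0)
    return np.minimum(a,b)
def fit(P,R0,t0):
    """full 6-DoF robust fit; returns R,t,rms"""
    f=lambda v: sdf((P-t0-v[:3])@(Ro.from_rotvec(v[3:]/30)*R0).as_matrix())
    s=least_squares(f,np.zeros(6),loss="soft_l1",f_scale=1.5)
    return Ro.from_rotvec(s.x[3:]/30)*R0, t0+s.x[:3], np.median(np.abs(s.fun))
def Rzx(zax,xax=None):
    z=zax/np.linalg.norm(zax); x=np.cross(z,[0,0,1]) if xax is None else np.array(xax,float); x-=z*(x@z); x/=np.linalg.norm(x)
    return Ro.from_matrix(np.c_[x,np.cross(z,x),z])
def fitside(P):
    c=np.median(P,0); best=None
    for a in np.arange(0,360,30):
        h=np.array([np.cos(np.radians(a)),np.sin(np.radians(a)),0]); z=h*np.cos(.506)-np.array([0,0,np.sin(.506)])
        r=fit(P,Rzx(z),np.array([c[0],c[1],30.]))
        if best is None or r[2]<best[2]: best=r
    return best
def fitup(P):
    c=np.median(P,0); return min((fit(P,Ro.from_euler("z",a,degrees=True),np.array([c[0],c[1],0.])) for a in(0,22,45,67)),key=lambda r:r[2])
def ring(p,c,yaw):
    q=(p-c)@np.array([[np.cos(yaw),-np.sin(yaw)],[np.sin(yaw),np.cos(yaw)]]); q=np.abs(q)
    def b(h): e=q-h; return np.linalg.norm(np.maximum(e,0),axis=1)+np.minimum(e.max(1),0)
    return np.maximum(np.maximum(b([64,113]),-b([59,108])),0)
E
python3 - <<'E'
from fit import *
np.set_printoptions(suppress=True,precision=3)
A=[]
for n in("top","scene"):
    im,d=eyes.get_image(n); K,T=cam(n)
    v,u=np.mgrid[0:480,0:640]; P=unproj(n,K,T,np.c_[u.ravel(),v.ravel()],d.ravel())[d.ravel()>0]; A.append(P)
    np.save(f"pics/P_{n}.npy",P)
    for nm,c in dict(up=(464,-246),s1=(418,290),s2=(484,-385)).items():
        Q=P[(np.hypot(P[:,0]-c[0],P[:,1]-c[1])<48)&(P[:,2]>5)&(P[:,2]<60)]
        R,t,e=(fitup if nm=="up" else fitside)(Q); m=R.as_matrix(); print(n,nm,len(Q),t,"z",m[:,2],"x",m[:,0],round(e,2))
    Q=P[(np.abs(P[:,0]-540)<95)&(np.abs(P[:,1]-25)<150)&(P[:,2]>47)&(P[:,2]<56)]
    s=least_squares(lambda v:ring(Q[:,:2],v[:2],v[2]/50),[550,25,0],loss="soft_l1"); print(n,"case",s.x[:2],s.x[2]/50,len(Q),np.median(np.abs(s.fun)))
    c=s.x[:2]; y=s.x[2]/50; L=P[(np.abs(P[:,1]-25)<125)&(P[:,2]>65)&(P[:,2]<190)&(P[:,0]>570)&(P[:,0]<700)]
    q=(L[:,:2]-c)@np.array([[np.cos(y),-np.sin(y)],[np.sin(y),np.cos(y)]]); L=np.c_[q,L[:,2]]; i=L[np.abs(L[:,1])<100]
    print("lid",len(i),np.polyfit(i[:,2],i[:,0],1),L.max(0))
    B=P[(np.hypot(*(P[:,:2]-c).T)<110)&(P[:,2]>12)&(P[:,2]<51)]
    cy=np.array([-np.sin(y),np.cos(y)]); b0=c+69*cy; B=P[(np.abs((P[:,:2]-b0)@cy)<36)&(np.abs((P[:,:2]-b0)@[cy[1],-cy[0]])<34)&(P[:,2]>13)&(P[:,2]<50)]
    R,t,e=fit(B,Ro.from_euler("z",y),np.array([*b0,8.])); print("in",t,R.as_matrix()[:,0],len(B),e)
E
```

```text
top up 637 [ 460.518 -244.86     0.063] z [ 0.    -0.003  1.   ] x [0.403 0.915 0.002] 1.18
top s1 616 [420.876 287.219  29.696] z [-0.436  0.745 -0.504] x [ 0.867  0.499 -0.013] 0.9
top s2 630 [ 485.879 -378.819   29.45 ] z [-0.28  -0.822 -0.496] x [ 0.123  0.482 -0.867] 0.96
top case [547.376  30.748] -0.05879277114550272 1228 0.0
lid 3316 [ 0.363 44.134] [119.872 115.695 180.013]
in [552.874 104.374   8.22 ] [ 0.999 -0.038  0.012] 761 1.6398392973692415
scene up 416 [ 461.606 -246.27     0.634] z [-0.008  0.017  1.   ] x [ 0.435  0.901 -0.011] 0.81
scene s1 298 [417.876 287.601  27.771] z [ 0.455 -0.716  0.529] x [-0.852 -0.523  0.024] 1.76
scene s2 432 [ 486.401 -379.193   30.71 ] z [-0.282 -0.816 -0.505] x [-0.945  0.327 -0.001] 0.55
scene case [547.588  27.316] -0.04811864086949942 392 0.0
lid 255 [ 0.173 81.078] [120.551 119.923 178.538]
in [551.382 104.297  17.887] [ 0.998 -0.057 -0.027] 346 2.486905727845496
```

```bash
cat > mv.py <<'E'
from fit import *
def row(pos,zax=(0,0,-1),xyaw=None,xax=None):
    o=ctrl.get_obs(); R=Ro.from_rotvec(o["tool_rot"]); 
    if xax is None: xax=[np.cos(np.radians(xyaw)),np.sin(np.radians(xyaw)),0]
    G=Rzx(np.array(zax,float),xax)
    s=R.inv().apply(np.array(pos)-o["ee_pos"]); w=np.degrees((R.inv()*G).as_rotvec())
    print("row",np.round(s,1),np.round(w,1),"n>=",round(np.linalg.norm(s)/62.5,1),round(np.linalg.norm(w)/10.7,1))
def wcloud():
    K,T=cam("wrist"); im,d=eyes.get_image("wrist"); v,u=np.mgrid[0:480:1,0:640:1]; k=(d.ravel()>0)
    return im,d,unproj("wrist",K,T,np.c_[u.ravel(),v.ravel()],d.ravel())[k]
def near(P,c,r,z0,z1): return P[(np.hypot(P[:,0]-c[0],P[:,1]-c[1])<r)&(P[:,2]>z0)&(P[:,2]<z1)]
E
python3 -c "
from mv import *
row((461,-245.5,170),xyaw=66)"
```

```text
row [ 355.9 -192.7   61.3] [  0.   0. -47.] n>= 6.5 4.4
```

Emit:
play_rows:
  plan:
    - [356,-193,61,0,0,-47]
    - [356,-193,61,0,0,-47]
    - [356,-193,61,0,0,-47]
    - [356,-193,61,0,0,-47]
    - [356,-193,61,0,0,-47]
    - [356,-193,61,0,0,-47]
    - [356,-193,61,0,0,-47]
    - [356,-193,61,0,0,-47]
    - [356,-193,61,0,0,-47]
  jaw: 0.6

```text
time: 2.22
ee_pos: [460.7, -245.6, 170.4]
tool_rot: [2.634, 1.711, -0.001]
wrist_force: [-1.2, -0.4, -0.3]
finger_gap: 51.5
grasp_force: 0.0
```

```bash
python3 -c "
from mv import *
np.set_printoptions(suppress=True,precision=3)
o=ctrl.get_obs(); print(o['time'],o['ee_pos'],o['joint_pos'],o['dq'],o['finger_gap'])
im,d,P=wcloud(); cv2.imwrite('pics/w1.png',im)
Q=near(P,(461,-245.5),48,4,50); R,t,e=fitup(Q); print(len(Q),t,R.as_matrix(),e)
F=near(P,(461,-245.5),90,-8,4); print('table z',np.median(F[:,2]))
a=np.degrees(np.arctan2(*R.as_matrix()[[1,0],0])); a=(a-66+45)%90+66-45; print('yaw',a); row((*t[:2],11),xyaw=a); row((*t[:2],9),xyaw=a)
"
```

```text
2.225 [ 460.71  -245.649  170.424] [-0.512  0.285  1.778 -0.001  1.078 -0.093] [-0.019 -0.006 -0.001  0.001  0.     0.002] 51.46323621275064
4947 [ 461.507 -245.41     0.91 ] [[ 0.439 -0.898  0.001]
 [ 0.898  0.439  0.003]
 [-0.003  0.     1.   ]] 0.5057871524903925
table z 0.9053093385092552
yaw 63.95993710774279
row [  1.    0.7 159.5] [0. 0. 2.] n>= 2.6 0.2
row [  1.    0.7 161.5] [0. 0. 2.] n>= 2.6 0.2
```

View pics/w1.png

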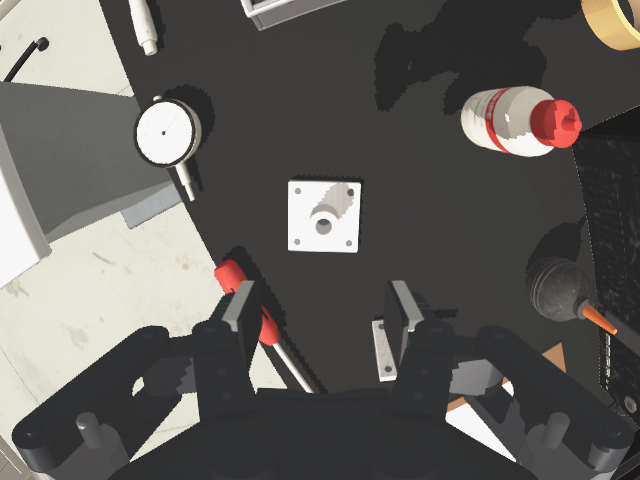

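The wrist view shows the bush at (324,216), square to the jaws and clear of everything around it. Descending to grip the hub.

Emit:
play_rows:
  plan:
    - [1,0.7,55,0,0,2]
    - [1,0.7,110,0,0,2]
    - [1,0.7,145,0,0,2]
    - [1,0.7,159,0,0,2]
    - [1,0.7,159,0,0,2]

```text
time: 2.9
ee_pos: [461.8, -245.3, 11.3]
tool_rot: [-2.665, -1.663, 0.001]
wrist_force: [0.0, -0.1, 0.4]
finger_gap: 51.3
grasp_force: 0.0
```

Emit:
play_rows:
  plan:
    - [0,0,0,0,0,0]
    - [0,0,0,0,0,0]
    - [0,0,0,0,0,0]
    - [0,0,0,0,0,0]
    - [0,0,-30,0,0,0]
    - [0,0,-80,0,0,0]
    - [0,0,-120,0,0,0]
    - [0,0,-120,0,0,0]
  jaw: 0
  force: 50

```text
time: 3.9
ee_pos: [464.1, -245.6, 135.0]
tool_rot: [2.658, 1.661, 0.006]
wrist_force: [0.6, -0.0, -0.8]
finger_gap: 22.5
grasp_force: 49.4
```

```bash
python3 -c "
from mv import *
np.set_printoptions(suppress=True,precision=3)
row((548,20,140),xyaw=87)
"
```

```text
row [275.5 -40.9  -5.5] [  0.5   0.1 -23. ] n>= 4.5 2.1
```

Emit:
play_rows:
  plan:
    - [275,-41,-15,0,0,-23]
    - [275,-41,-15,0,0,-23]
    - [275,-41,-15,0,0,-23]
    - [275,-41,-15,0,0,-23]
    - [275,-41,-15,0,0,-23]
    - [275,-41,-15,0,0,-23]
    - [275,-41,-15,0,0,-23]

```text
time: 4.78
ee_pos: [544.8, 20.0, 145.3]
tool_rot: [-2.278, -2.162, 0.003]
wrist_force: [-0.3, -0.4, -1.9]
finger_gap: 22.3
grasp_force: 49.4
```

```bash
cat > case.py <<'E'
from mv import *
def casefit(P,c=(547.5,29),y=-.05):
    Q=P[(np.abs(P[:,0]-c[0])<80)&(np.abs(P[:,1]-c[1])<130)&(P[:,2]>48)&(P[:,2]<55)]
    g=lambda v:ring(Q[:,:2],np.array(c)+v[:2],y+v[2]/50)
    s=least_squares(g,[0,0,0],loss="soft_l1"); return np.array(c)+s.x[:2],y+s.x[2]/50,len(Q),np.mean(s.fun)
def tocase(P,c,y):
    q=(P[:,:2]-c)@np.array([[np.cos(y),-np.sin(y)],[np.sin(y),np.cos(y)]]); return np.c_[q,P[:,2]]
def toworld(p,c,y): return np.array(c)+np.array([[np.cos(y),-np.sin(y)],[np.sin(y),np.cos(y)]])@np.array(p[:2])
def blue(im,d):
    hsv=cv2.cvtColor(im,cv2.COLOR_BGR2HSV); return (hsv[...,0]>100)&(hsv[...,0]<130)&(hsv[...,1]>90)&(d>0)
E
python3 -c "
from case import *
np.set_printoptions(suppress=True,precision=3)
o=ctrl.get_obs(); print(o['time'],o['ee_pos'],o['joint_pos'],o['finger_gap'])
im,d,P=wcloud(); cv2.imwrite('pics/w2.png',im); np.save('pics/w2P.npy',P)
c,y,n,e=casefit(P); print('case',c,y,n,e)
C=tocase(P,c,y); 
for lo,hi in((47,57),):
    Q=C[(C[:,2]>lo)&(C[:,2]<hi)&(np.abs(C[:,0])<80)&(np.abs(C[:,1])<130)]; print(np.percentile(Q,[1,5,50,95,99],axis=0))
b=toworld((0,70),c,y); Q=C[(np.abs(C[:,0])<36)&(C[:,1]>35)&(C[:,1]<105)&(C[:,2]>11)&(C[:,2]<50)]
R,t,e=fit(Q,Ro.identity(),np.array([0,70.,8])); print('in (case)',t,np.degrees(R.as_rotvec()),e,len(Q))
"
```

```text
4.775 [544.76   19.965 145.345] [ 0.016  0.344  1.761 -0.001  1.039  0.068] 22.34024314628701
case [546.867  27.709] -0.05722363254242429 9813 2.8455622079206755
[[ -64.936 -108.618   47.183]
 [ -63.603 -101.394   47.749]
 [   7.244   70.171   52.075]
 [  65.266  114.975   56.268]
 [  67.265  116.759   56.87 ]]
in (case) [-0.097 75.737  9.057] [ 0.166  0.074 -0.006] 0.8330156119889418 8737
```

View pics/w2.png

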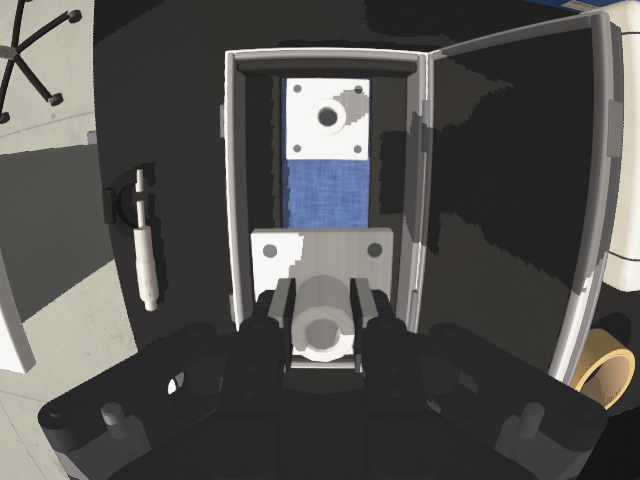

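The wrist view shows the held bush square in the jaws, bush_in at (328,118), and the trough clear at (328,195). I'll refine the case fit by keeping the end pads out of it.

```bash
python3 -c "
from case import *
np.set_printoptions(suppress=True,precision=3)
P=np.load('pics/w2P.npy'); np0=P
for src in('w','top'):
  P=np0 if src=='w' else np.load('pics/P_top.npy')
  c,y=np.array([547.,30.]),-.055
  for k in range(3):
    C=tocase(P,c,y); Q=P[(C[:,2]>50.5)&(C[:,2]<56)&(np.abs(C[:,0])<72)&(np.abs(C[:,1])<120)&((np.abs(C[:,0])>52)|(np.abs(C[:,1])>104))]
    s=least_squares(lambda v:ring(Q[:,:2],c+v[:2],y+v[2]/50),[0,0,0],loss='soft_l1',f_scale=1); c=c+s.x[:2]; y=y+s.x[2]/50
  print(src,c,y,len(Q),np.mean(s.fun))
P=np0;C=tocase(P,c,y)
for a in(40,55,65,85):
  m=C[(np.abs(C[:,1]-a)<6)&(C[:,2]>50)&(C[:,2]<56)]; l=m[m[:,0]<-40,0]; r=m[m[:,0]>40,0]; print('y',a,'left wall',np.percentile(l,[3,97]),'right',np.percentile(r,[3,97]))
m=C[(np.abs(C[:,0])<50)&(C[:,2]>50)&(C[:,2]<56)&(C[:,1]>90)]; print('end',np.percentile(m[:,1],[3,97]))
m=C[(np.abs(C[:,0])<28)&(C[:,2]>25)&(C[:,2]<45)&(C[:,1]>85)]; print('pad face',len(m),np.percentile(m[:,1],[3,50,97]))
Q=C[(np.abs(C[:,0])<34)&(C[:,1]>35)&(C[:,1]<98)&(C[:,2]>11.5)&(C[:,2]<50)]
R,t,e=fit(Q,Ro.identity(),np.array([0,70.,8])); print('in (case)',t,np.degrees(R.as_rotvec()),e, 'world',toworld(t,c,y))
H=near(P,(545,22),40,135,190); R,t,e=fit(H,Ro.from_euler('z',y),np.array([545,20,134.])); print('held',t,np.degrees((R*Ro.from_euler('z',-y)).as_rotvec()),e,len(H))
"
```

```text
w [547.254  30.935] -0.05830889724828827 7474 0.157478716355633
top [547.861  31.26 ] -0.05629866708778542 680 0.43221044017059534
y 40 left wall [-65.836 -59.594] right [58.062 64.742]
y 55 left wall [-65.846 -59.399] right [58.115 64.915]
y 65 left wall [-65.643 -59.547] right [58.117 64.678]
y 85 left wall [-65.725 -59.532] right [58.133 65.634]
end [106.983 113.415]
pad face 434 [ 99.825 100.212 100.647]
in (case) [ 1.801 66.35   8.839] [-0.047 -0.08   0.234] 0.5494118344766434 world [553.393  97.404]
held [544.842  18.02  136.44 ] [-9.029  0.75   0.627] 1.7133327396690436 16325
```

```bash
python3 -c "
from case import *
np.set_printoptions(suppress=True,precision=2)
c,y=np.array([547.3,31.]),-.058
for f in('w2P','P_top'):
  P=np.load(f'pics/{f}.npy');C=tocase(P,c,y)
  h=C[(np.hypot(C[:,0],C[:,1]-70)<28)&(C[:,2]>44)&(C[:,2]<51)]; print(f,'hubtop',len(h),h[:,:2].min(0),h[:,:2].max(0),np.median(h,0))
  g=C[(np.abs(C[:,0])<45)&(C[:,1]>25)&(C[:,1]<108)&(C[:,2]>14)&(C[:,2]<20)]; print('flange',np.percentile(g,[1,3,50,97,99],axis=0)[:,:2])
  for s in(-20,0,20):
    k=C[(np.abs(C[:,0]-s)<3)&(C[:,1]>20)&(C[:,1]<104)]; k=k[np.argsort(k[:,1])]; b=np.arange(24,104,4); print(s,[round(np.median(k[(k[:,1]>=i)&(k[:,1]<i+4),2]),0) if ((k[:,1]>=i)&(k[:,1]<i+4)).any() else None for i in b])
P=np.load('pics/w2P.npy');H=P[(np.hypot(P[:,0]-545,P[:,1]-20)<60)&(P[:,2]>132)&(P[:,2]<148)]
T=tocase(H,c,y);print('heldflange',len(T),np.percentile(T,[1,50,99],axis=0))
"
```

```text
w2P hubtop 781 [-10.49  57.12] [12.56 80.59] [ 0.94 68.9  48.63]
flange [[-44.3   27.21]
 [-43.05  31.67]
 [  0.87  66.72]
 [ 42.88  98.26]
 [ 44.27 100.35]]
-20 [np.float64(9.0), np.float64(9.0), np.float64(9.0), np.float64(9.0), np.float64(17.0), np.float64(17.0), np.float64(17.0), np.float64(17.0), np.float64(17.0), np.float64(17.0), np.float64(17.0), np.float64(17.0), np.float64(17.0), np.float64(17.0), np.float64(17.0), np.float64(17.0), np.float64(17.0), np.float64(17.0), np.float64(17.0), np.float64(41.0)]
0 [np.float64(9.0), np.float64(9.0), np.float64(9.0), np.float64(9.0), np.float64(17.0), np.float64(17.0), np.float64(17.0), np.float64(17.0), np.float64(48.0), np.float64(49.0), np.float64(19.0), np.float64(19.0), np.float64(22.0), np.float64(49.0), np.float64(48.0), np.float64(17.0), np.float64(17.0), np.float64(17.0), np.float64(17.0), np.float64(40.0)]
20 [np.float64(9.0), np.float64(9.0), np.float64(9.0), np.float64(9.0), np.float64(17.0), np.float64(17.0), np.float64(17.0), np.float64(17.0), np.float64(17.0), np.float64(17.0), np.float64(17.0), np.float64(16.0), np.flo
[... 755 characters left out ...]
at64(13.0), np.float64(15.0), np.float64(16.0), np.float64(29.0), np.float64(45.0), None, np.float64(18.0), np.float64(18.0), np.float64(42.0), np.float64(45.0), np.float64(15.0), np.float64(16.0), np.float64(17.0), np.float64(15.0), np.float64(32.0)]
20 [np.float64(8.0), np.float64(8.0), np.float64(8.0), np.float64(7.0), np.float64(17.0), np.float64(16.0), np.float64(16.0), np.float64(16.0), np.float64(15.0), np.float64(15.0), np.float64(17.0), np.float64(14.0), np.float64(15.0), np.float64(17.0), np.float64(16.0), np.float64(14.0), np.float64(15.0), np.float64(15.0), np.float64(15.0), np.float64(35.0)]
heldflange 7964 [[-31.27 -12.6  135.48]
 [ -1.63   6.46 141.08]
 [ 27.33  17.39 146.52]]
```

```bash
python3 -c "
from case import *
c,y=np.array([547.3,31.]),-.058
p=toworld((0.4,-21.5),c,y); print(p); row((*p,60),xyaw=86.7); row((*p,19.5),xyaw=86.7)
"
```

```text
[546.45302642   9.51296587]
row [-9.9  2.3 85.6] [-0.1  0.   0.3] n>= 1.4 0.0
row [ -9.9   2.3 126.1] [-0.1  0.   0.3] n>= 2.0 0.0
```

Emit:
play_rows:
  plan:
    - [-9.9,2.3,40,0,0,0.3]
    - [-9.9,2.3,80,0,0,0.3]
    - [-9.9,2.3,105,0,0,0.3]
    - [-9.9,2.3,112,0,0,0.3]
    - [-9.9,2.3,112,0,0,0.3]

```text
time: 5.45
ee_pos: [547.6, 9.8, 34.5]
tool_rot: [2.285, 2.155, -0.0]
wrist_force: [0.2, 0.1, -0.6]
finger_gap: 22.4
grasp_force: 49.3
```

```bash
python3 -c "
from case import *
np.set_printoptions(suppress=True,precision=2)
c,y=np.array([547.3,31.]),-.058
p=toworld((0.4,-21.5),c,y); o=ctrl.get_obs(); print(o['ee_pos'],o['wrist_force'])
im,d,P=wcloud(); row((*p,19.5),xyaw=86.7)
C=tocase(P,c,y); k=C[(np.abs(C[:,0])<45)&(C[:,1]>-40)&(C[:,1]<50)&(C[:,2]>11)&(C[:,2]<35)]
for x in(-25,-20,20,25):
  a=k[np.abs(k[:,0]-x)<1.5]; print(x,'near-bush front edge',np.percentile(a[a[:,2]>22,1],[95,99]),'in flange start',np.percentile(a[(a[:,1]>25),1],[1,5]))
f=k[(k[:,2]>22)&(k[:,1]>-20)&(k[:,1]<12)]; print(np.percentile(f,[1,50,99],axis=0))
h=C[(np.hypot(C[:,0],C[:,1]-70)<28)&(C[:,2]>44)&(C[:,2]<51)]; print('hubtop',len(h),h[:,:2].min(0),h[:,:2].max(0))
"
```

```text
[547.56   9.8   34.45] [ 0.21  0.08 -0.58]
row [-0.6 -1.6 15.6] [ 0.1  0.  -0. ] n>= 0.3 0.0
-25 near-bush front edge [6.78 7.13] in flange start [39.33 39.8 ]
-20 near-bush front edge [6.75 7.14] in flange start [39.2  39.67]
20 near-bush front edge [7.16 7.34] in flange start [39.19 39.64]
25 near-bush front edge [7.07 7.43] in flange start [39.3  39.73]
[[-27.73 -18.47  24.54]
 [  1.93  -3.22  30.19]
 [ 30.82   7.28  33.29]]
hubtop 2577 [-11.   57.3] [12.61 80.74]
```

Emit:
play_rows:
  plan:
    - [0.2,-1,8,0,0,0]
    - [0.2,-1,13,0,0,0]
    - [0.2,-1,15,0,0,0]
    - [0.2,-1,15.5,0,0,0]
    - [0.2,-1,15.5,0,0,0]

```text
time: 6.12
ee_pos: [546.6, 10.8, 21.0]
tool_rot: [2.283, 2.157, 0.001]
wrist_force: [-4.5, -0.2, 16.7]
finger_gap: 22.5
grasp_force: 51.1
```

Emit:
play_rows:
  plan:
    - [0,0,0,0,0,0]
    - [0,0,0,0,0,0]
    - [0,0,0,0,0,0]
    - [0,0,-30,0,0,0]
    - [0,0,-80,0,0,0]
    - [0,0,-130,0,0,0]
    - [0,0,-160,0,0,0]
    - [0,0,-160,0,0,0]
  jaw: 0.55

```text
time: 7.12
ee_pos: [548.0, 10.8, 181.1]
tool_rot: [2.281, 2.154, 0.006]
wrist_force: [0.6, -0.9, 0.1]
finger_gap: 47.2
grasp_force: 0.0
```

```bash
python3 -c "
from case import *
np.set_printoptions(suppress=True,precision=2)
c,y=np.array([547.3,31.]),-.058
o=ctrl.get_obs(); print(o['ee_pos'],o['joint_pos'])
im,d,P=wcloud(); C=tocase(P,c,y)
for yy in(69,-23):
  h=C[(np.hypot(C[:,0],C[:,1]-yy)<25)&(C[:,2]>44)&(C[:,2]<56)]; print('hubtop',len(h),h[:,:2].min(0),h[:,:2].max(0),np.median(h[:,2]))
  Q=C[(np.abs(C[:,0])<32.5)&(np.abs(C[:,1]-yy)<34)&(C[:,2]>12)&(C[:,2]<52)&(np.hypot(C[:,0],C[:,1]-yy)>11)]; R,t,e=fit(Q,Ro.identity(),np.array([0.5,yy,8.5])); print(t,np.degrees(R.as_rotvec()),e)
b=C[(np.abs(C[:,0])<25)&(C[:,1]<-90)&(C[:,1]>-110)&(C[:,2]>20)&(C[:,2]<40)]; print('right pad',len(b),np.percentile(b[:,1],[5,50,95]) if len(b) else 0)
b=C[(np.abs(C[:,0])<25)&(C[:,1]>90)&(C[:,1]<110)&(C[:,2]>20)&(C[:,2]<40)]; print('left pad',len(b),np.percentile(b[:,1],[5,50,95]) if len(b) else 0)
"
```

```text
[547.98  10.84 181.09] [-0.    0.31  1.71 -0.    1.12  0.06]
hubtop 578 [-10.26  57.35] [12.48 80.76] 48.60116763892623
[ 1.42 75.02  8.92] [-0.69  0.17  1.05] 0.7800540445218704
hubtop 555 [-10.74 -33.45] [ 11.65 -10.15] 48.66389237296988
[  0.49 -22.23   8.88] [-0.01  0.05  0.27] 0.43711074403462735
right pad 580 [-102.17 -101.5  -100.73]
left pad 311 [100.26 100.58 100.91]
```

```bash
cat > side.py <<'E'
from case import *
def pick(t,zb,sx,back,a=32,reach=22,dz=0):
    """t origin, zb bush axis, sx=+1/-1 tool x along +h/-h, back = standoff mm"""
    h=np.array([zb[0],zb[1],0]); h/=np.linalg.norm(h); a=np.radians(a)
    tz=-np.array([0,0,1])*np.cos(a)+h*np.sin(a); tx=sx*(h*np.cos(a)+np.array([0,0,1])*np.sin(a))
    p=np.array(t)+4*np.array(zb)+(reach-back)*tz+[0,0,dz]; print("target",np.round(p,1)); row(p,tz,xax=tx)
E
python3 -c "
from side import *
row((450,-150,200),xyaw=75)
pick((486,-379,30),(-.281,-.819,-.5),-1,130)
"
```

```text
row [-166.1  -87.3  -21. ] [ 0.1 -0.  11.7] n>= 3.0 1.1
target [ 503.4 -328.1  119.6]
row [-340.9  -23.8   59.5] [  4.4 -31.8  15.2] n>= 5.6 3.3
```

Emit:
play_rows:
  plan:
    - [-85,-60,-20,0,0,6]
    - [-166,-87,-20,0,-3,12]
    - [-225,-70,-10,0,-12,14]
    - [-285,-45,10,3,-22,15]
    - [-341,-24,40,4.4,-31.8,15.2]
    - [-341,-24,59.5,4.4,-31.8,15.2]
    - [-341,-24,59.5,4.4,-31.8,15.2]
    - [-341,-24,59.5,4.4,-31.8,15.2]
  jaw: 1

```text
time: 8.18
ee_pos: [501.9, -328.0, 117.5]
tool_rot: [2.236, 1.598, -0.645]
wrist_force: [0.6, 0.4, 0.2]
finger_gap: 85.3
grasp_force: 0.0
```

```bash
python3 -c "
from side import *
np.set_printoptions(suppress=True,precision=3)
o=ctrl.get_obs(); print(o['time'],o['ee_pos'],o['joint_pos'],o['finger_gap'])
im,d,P=wcloud(); cv2.imwrite('pics/w3.png',im)
Q=near(P,(484,-390),50,6,60); R,t,e=fit(Q,Rzx(np.array([-.281,-.819,-.5])),np.array([486,-379,30.])); m=R.as_matrix(); print(len(Q),t,m,e)
pick(t,m[:,2],-1,0)
pick(t,m[:,2],-1,60)
"
```

```text
8.175 [ 501.904 -328.042  117.535] [-0.314  0.477  1.764 -0.667  1.028  0.406] 85.26760118764832
7220 [ 486.124 -379.844   30.759] [[-0.945  0.165 -0.281]
 [ 0.326  0.468 -0.821]
 [-0.004 -0.868 -0.496]] 0.43821359650807823
target [ 481.2 -394.2   10.1]
row [ -1.6   1.7 129. ] [-0.1 -0.   0.1] n>= 2.1 0.0
target [ 491.5 -364.1   61. ]
row [-1.6  1.6 69. ] [-0.1 -0.   0.1] n>= 1.1 0.0
```

View pics/w3.png

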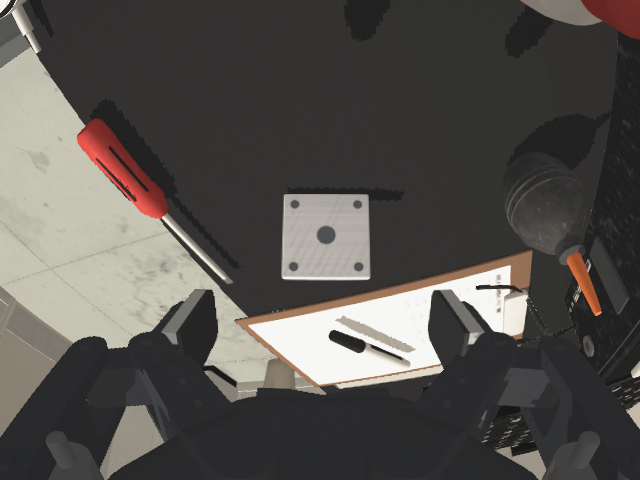

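The wrist view shows the flange square in the middle at (326,236), between the open jaws. Going straight in.

Emit:
play_rows:
  plan:
    - [-1.6,1.7,50,0,0,0]
    - [-1.6,1.7,95,0,0,0]
    - [-1.6,1.7,120,0,0,0]
    - [-1.6,1.7,128,0,0,0]
    - [-1.6,1.7,128,0,0,0]

```text
time: 8.85
ee_pos: [482.6, -393.8, 12.5]
tool_rot: [2.233, 1.597, -0.64]
wrist_force: [-0.0, 0.4, -0.4]
finger_gap: 85.7
grasp_force: 0.0
```

Emit:
play_rows:
  plan:
    - [0,0,0,0,0,0]
    - [0,0,0,0,0,0]
    - [0,0,0,0,0,0]
    - [0,0,0,0,0,0]
    - [0,0,0,0,0,0]
  jaw: 0
  force: 60

```text
time: 9.48
ee_pos: [483.3, -394.3, 13.2]
tool_rot: [2.232, 1.596, -0.639]
wrist_force: [-0.6, 2.9, 6.8]
finger_gap: 58.7
grasp_force: 63.5
```

```bash
python3 -c "
from side import *
o=ctrl.get_obs(); p=o['ee_pos']; print(p,o['wrist_force'])
row(p+[0,0,120],xyaw=71)
c,y=np.array([547.3,31.]),-.058
q=toworld((0,-69),c,y); print(q)
"
```

```text
[ 483.33600856 -394.33151701   13.19263653] [-0.57179633  2.91099325  6.77898807]
row [ -63.7    0.3 -101.7] [ 0.2 32.   0.1] n>= 1.9 3.0
[543.30024341 -37.88397453]
```

Emit:
play_rows:
  plan:
    - [-16,0,-25.4,0,0,0]
    - [-40,0,-62,0,8,0]
    - [-63.7,0.3,-101.7,0,16,0]
    - [-63.7,0.3,-120,0,24,0]
    - [-63.7,0.3,-140,0,32,0]
    - [-63.7,0.3,-140,0,32,0]

```text
time: 10.22
ee_pos: [488.9, -377.2, 165.4]
tool_rot: [2.556, 1.821, -0.001]
wrist_force: [-0.6, -0.5, -0.5]
finger_gap: 58.9
grasp_force: 65.2
```

```bash
cat >> side.py <<'E'
CC,CY=np.array([547.3,31.]),-.058
def place(rel,want,s,b,z,x=0.3):
    """rel: flange-face-centre in tool; want: case y of axis; s=+1: tool leans fingers to +y ; z: flat face height"""
    b=np.radians(b); Y=np.array([-np.sin(CY),np.cos(CY),0]); u=np.array([0,0,1.])
    tz=-u*np.cos(b)+s*Y*np.sin(b); tx=Y*np.cos(b)+s*u*np.sin(b)
    G=Rzx(tz,tx); f=np.array([*toworld((x,want),CC,CY),z]); p=f-G.apply(rel); print("target",np.round(p,1)); row(p,tz,xax=tx)
E
python3 -c "
from side import *
np.set_printoptions(suppress=True,precision=2)
R=Ro.from_rotvec([2.232,1.596,-.639]); t=np.array([486.12,-379.84,30.76]); zb=np.array([-.281,-.821,-.496])
rel=R.inv().apply(t-[483.3,-394.3,13.2]); print('rel',rel,'z in tool',R.inv().apply(zb))
o=ctrl.get_obs(); print(o['ee_pos'],o['finger_gap'],o['grasp_force'])
im,d,P=wcloud(); cv2.imwrite('pics/w4.png',im)
To=Ro.from_rotvec(o['tool_rot']); q=To.inv().apply(P-o['ee_pos'])
k=q[(np.abs(q[:,1])<24)&(q[:,0]>-32)&(q[:,0]<32)&(q[:,2]>-60)&(q[:,2]<10)]; print(len(k),np.percentile(k,[2,50,98],axis=0))
place(rel,-68,1,28.5,150)
"
```

```text
rel [  3.06  -1.96 -22.63] z in tool [-0.47 -0.    0.88]
[ 488.86 -377.24  165.41] 58.882743236079584 65.24094343185425
19482 [[-20.41 -23.01 -34.28]
 [  3.59  -0.08 -21.42]
 [ 28.14  22.99  -8.14]]
target [546.1 -28.9 128.7]
row [347.  -58.5  34.6] [  3.8  28.4 -15.4] n>= 5.7 3.0
```

Emit:
play_rows:
  plan:
    - [58,-15,0,0,3,-2]
    - [116,-30,0,1,8,-5]
    - [174,-38,0,2,16,-9]
    - [232,-46,5,3,24,-12]
    - [290,-52,15,3.8,28.4,-15.4]
    - [335,-57,25,3.8,28.4,-15.4]
    - [347,-58.5,34.6,3.8,28.4,-15.4]
    - [347,-58.5,34.6,3.8,28.4,-15.4]
    - [347,-58.5,34.6,3.8,28.4,-15.4]

```text
time: 11.4
ee_pos: [546.0, -28.8, 129.3]
tool_rot: [-2.003, -1.893, -0.51]
wrist_force: [-0.5, -1.1, -0.5]
finger_gap: 58.5
grasp_force: 65.2
```

```bash
cat >> side.py <<'E'
def held(P,o):
    """flat face of the held bush: centre and outward normal, tool frame"""
    T=Ro.from_rotvec(o['tool_rot']); q=T.inv().apply(P-o['ee_pos'])
    k=q[(np.abs(q[:,1])<24)&(np.abs(q[:,0])<34)&(q[:,2]>-50)&(q[:,2]<6)]
    for i in range(8):
        A=np.c_[k[:,:2],np.ones(len(k))]; w=np.ones(len(k),bool) if i==0 else np.abs(A@s-k[:,2])<max(1.2,8-2*i)
        s=np.linalg.lstsq(A[w],k[w,2],rcond=None)[0]
    n=np.array([s[0],s[1],-1]); n/=np.linalg.norm(n); g=k[w]
    x0,x1=np.percentile(g[np.abs(g[:,1])<20,0],[.5,99.5]); xc=(x0+x1)/2
    c=np.array([xc,0,s[0]*xc+s[2]]); nw=T.apply(n); wc=T.apply(c)+o['ee_pos']
    print('held: n',len(g),'x',x0,x1,'len',(x1-x0)*np.hypot(1,s[0]),'centre tool',c,'centre case',tocase(wc[None],CC,CY)[0],'normal case',Ro.from_euler('z',-CY).apply(nw))
    return c,n
E
python3 -c "
from side import *
np.set_printoptions(suppress=True,precision=2)
o=ctrl.get_obs(); print(o['ee_pos'],o['joint_pos'],o['finger_gap'],o['grasp_force'])
im,d,P=wcloud(); cv2.imwrite('pics/w5.png',im); np.save('pics/w5P.npy',P)
held(P,o); np.set_printoptions(precision=1)
place(np.array([3.06,-1.96,-22.6]),-68,1,28.5,80)
C=tocase(P,CC,CY)
h=C[(np.hypot(C[:,0],C[:,1]+22)<25)&(C[:,2]>44)&(C[:,2]<56)]; print('hub3',len(h),h[:,:2].min(0) if len(h) else 0,h[:,:2].max(0) if len(h) else 0)
"
```

```text
[546.04 -28.76 129.3 ] [-0.34  0.43  1.78  0.53  1.14 -0.56] 58.485024664488066 65.18698453903198
held: n 17393 x -21.50454832783398 28.869851913213083 len 57.07769294063634 centre tool [  3.68   0.   -21.03] centre case [  2.19 -66.53 149.54] normal case [ 0.   -0.01  1.  ]
target [546.1 -28.9  58.7]
row [-33.7  -0.3  62.4] [ 0.1 -0.   0.1] n>= 1.1 0.0
hub3 113 [ -8.  -14.3] [  8.6 -10.5]
```

View pics/w5.png

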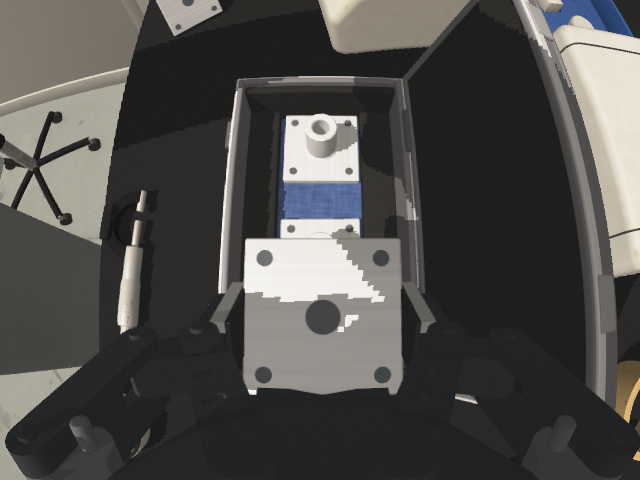

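The wrist view shows the held flange level, centred at (322,318), with bush3 just ahead of it. It's about 2 mm too far in +x, so I'll correct that on the way down.

Emit:
play_rows:
  plan:
    - [-12,-2,22,0,0,0]
    - [-24,-2,44,0,0,0]
    - [-34,-2,64,0,0,0]
    - [-40.5,-2,74.7,0,0,0]
    - [-40.5,-2,74.7,0,0,0]
    - [-40.5,-2,74.7,0,0,0]

```text
time: 12.2
ee_pos: [544.9, -28.3, 45.3]
tool_rot: [-2.003, -1.894, -0.512]
wrist_force: [-0.3, -0.1, -0.6]
finger_gap: 58.6
grasp_force: 65.2
```

```bash
python3 -c "
from side import *
np.set_printoptions(suppress=True,precision=2)
o=ctrl.get_obs(); print(o['ee_pos'],o['wrist_force'],o['grasp_force'])
im,d,P=wcloud(); cv2.imwrite('pics/w6.png',im)
held(P,o); C=tocase(P,CC,CY)
for x in(-20,-10,0,10,20):
  a=C[(np.abs(C[:,0]-x)<2)&(np.abs(C[:,2]-64)<5)&(C[:,1]<-20)&(C[:,1]>-60)]; print('front edge',x,np.percentile(a[:,1],[98,99.5]) if len(a) else 0)
a=C[(np.abs(C[:,2]-64)<4)&(C[:,1]<-37)&(C[:,1]>-55)]; print(np.percentile(a[:,0],[.5,99.5]))
h=C[(np.hypot(C[:,0],C[:,1]+22)<25)&(C[:,2]>46)&(C[:,2]<52)]; print('hub3',len(h),h[:,:2].min(0),h[:,:2].max(0))
"
```

```text
[544.88 -28.26  45.29] [-0.33 -0.08 -0.59] 65.23455619812012
held: n 17511 x -21.39163639011398 28.89519174648248 len 56.993675079873285 centre tool [  3.75   0.   -20.98] centre case [  0.97 -66.03  65.51] normal case [ 0.   -0.01  1.  ]
front edge -20 [-37.54 -36.91]
front edge -10 [-37.27 -36.73]
front edge 0 [-37.37 -36.77]
front edge 10 [-37.33 -36.66]
front edge 20 [-37.28 -36.67]
[-28.67  70.61]
hub3 1590 [-11.07 -33.1 ] [ 12.67 -10.22]
```

Emit:
play_rows:
  plan:
    - [-4.4,-0.5,7,0,0,0]
    - [-7,-0.5,11.5,0,0,0]
    - [-8.2,-0.5,14,0,0,0]
    - [-8.5,-0.5,14.6,0,0,0]
    - [-8.5,-0.5,14.6,0,0,0]

```text
time: 12.88
ee_pos: [543.5, -28.0, 28.6]
tool_rot: [-2.0, -1.893, -0.512]
wrist_force: [-2.7, -0.8, 6.5]
finger_gap: 58.5
grasp_force: 66.2
```

```bash
python3 -c "
from side import *
np.set_printoptions(suppress=True,precision=2)
o=ctrl.get_obs(); print(o['ee_pos'],o['wrist_force'],o['grasp_force'])
im,d,P=wcloud(); held(P,o); o=ctrl.get_obs(); print(o['ee_pos'],o['wrist_force'])
"
```

```text
[543.45 -28.03  28.6 ] [-2.71 -0.79  6.48] 66.19094610214233
held: n 17600 x -21.309321937251 33.15933924186158 len 61.9405645595967 centre tool [  5.93   0.   -19.84] centre case [ -0.43 -63.46  48.85] normal case [ 0. -0.  1.]
[543.45 -28.02  28.58] [-2.01 -1.2   6.68]
```

Emit:
play_rows:
  plan:
    - [0,0,0,0,0,0]
    - [0,0,0,0,0,0]
    - [0,0,0,0,0,0]
    - [0,0,-20,0,0,0]
    - [0,0,-60,0,0,0]
    - [20,0,-110,0,0,0]
    - [60,0,-140,0,-15,0]
    - [80,0,-150,0,-28,0]
    - [80,0,-150,0,-28,0]
  jaw: 0.85

```text
time: 14.05
ee_pos: [544.7, -28.3, 200.8]
tool_rot: [2.279, 2.159, 0.016]
wrist_force: [-0.3, 0.8, -0.7]
finger_gap: 72.6
grasp_force: 0.0
```

```bash
python3 -c "
from side import *
np.set_printoptions(suppress=True,precision=2)
o=ctrl.get_obs(); print(o['time'],o['ee_pos'],o['joint_pos'])
im,d,P=wcloud(); cv2.imwrite('pics/w7.png',im); np.save('pics/w7P.npy',P); C=tocase(P,CC,CY)
a=C[(np.abs(C[:,2]-48.5)<4)&(C[:,1]<-36)&(C[:,1]>-100)&(np.abs(C[:,0])<35)]
s=np.linalg.lstsq(np.c_[a[:,:2],np.ones(len(a))],a[:,2],rcond=None)[0]; print(len(a),np.percentile(a,[.5,50,99.5],axis=0),'slope',s)
for yy in(69,-22):
  h=C[(np.hypot(C[:,0],C[:,1]-yy)<14.5)&(C[:,2]>46)&(C[:,2]<52)]; print('hub',len(h),h.min(0),h.max(0),np.median(h[:,2]))
pick((419.5,287.3,30),(-.445,.735,-.504),1,130)
row((470,150,200),xyaw=105)
"
```

```text
14.05 [544.7  -28.32 200.83] [-0.08  0.29  1.69  0.01  1.16 -0.03]
5131 [[-29.74 -95.86  45.93]
 [  0.13 -64.97  48.87]
 [ 29.69 -36.64  50.75]] slope [-0.  -0.  48.6]
hub 486 [-10.64  57.71  46.09] [13.02 80.29 50.68] 48.62961031076986
hub 488 [-11.16 -34.    46.14] [ 12.03 -10.53  50.48] 48.68617447590262
target [447.4 241.3 119.6]
row [ 262.  -111.1   81. ] [  9.9  30.8 -33.2] n>= 4.7 4.3
row [172.5 -83.3   0.2] [  0.4  -0.3 -18. ] n>= 3.1 1.7
```

Emit:
play_rows:
  plan:
    - [58,-25,0,0,3,-8]
    - [116,-55,0,2,8,-16]
    - [174,-83,5,5,14,-25]
    - [215,-97,25,8,22,-33]
    - [262,-111,60,9.9,30.8,-33.2]
    - [262,-111,81,9.9,30.8,-33.2]
    - [262,-111,81,9.9,30.8,-33.2]
    - [262,-111,81,9.9,30.8,-33.2]
  jaw: 1

```text
time: 15.1
ee_pos: [448.2, 238.7, 119.8]
tool_rot: [-1.294, -2.285, -0.376]
wrist_force: [0.2, 0.3, -0.2]
finger_gap: 85.4
grasp_force: 0.0
```

```bash
python3 -c "
from side import *
np.set_printoptions(suppress=True,precision=3)
o=ctrl.get_obs(); print(o['time'],o['ee_pos'],o['joint_pos'],o['finger_gap'])
im,d,P=wcloud(); cv2.imwrite('pics/w8.png',im)
Q=near(P,(416,293),50,6,60); R,t,e=fit(Q,Rzx(np.array([-.445,.735,-.504])),np.array([419.5,287.3,30.])); m=R.as_matrix(); print(len(Q),t,m,e)
pick(t,m[:,2],1,0)
pick(t,m[:,2],1,60)
"
```

```text
15.1 [448.166 238.733 119.805] [ 0.15   0.424  1.857  0.569  1.162 -0.702] 85.43598407021916
6084 [420.634 285.834  30.61 ] [[ 0.866  0.248 -0.433]
 [ 0.499 -0.432  0.751]
 [-0.001 -0.867 -0.498]] 0.33817469166662706
target [413.1 298.9  10. ]
row [  0.1   0.5 130.4] [-0.4 -0.3  0.9] n>= 2.1 0.1
target [429.  271.4  60.8]
row [ 0.4  0.1 70.4] [-0.4 -0.3  0.9] n>= 1.1 0.1
```

View pics/w8.png

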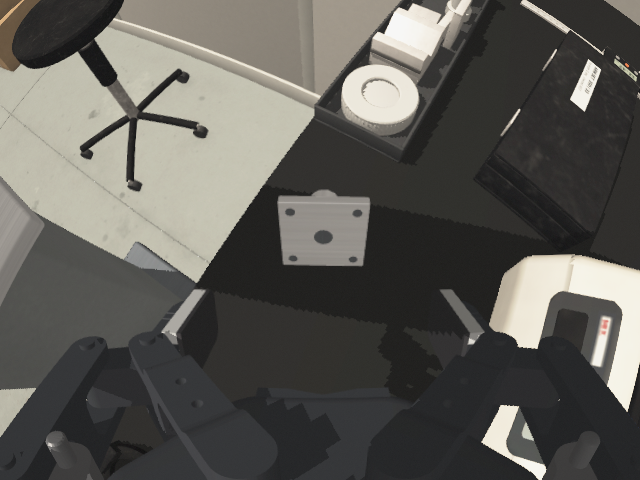

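The flange sits between the jaws at (324,232) with clear space around it. Going in.

Emit:
play_rows:
  plan:
    - [0.2,0.3,50,-0.4,-0.3,0.9]
    - [0.1,0.5,95,-0.4,-0.3,0.9]
    - [0.1,0.5,120,-0.4,-0.3,0.9]
    - [0.1,0.5,128.5,-0.4,-0.3,0.9]
    - [0.1,0.5,128.5,-0.4,-0.3,0.9]

```text
time: 15.78
ee_pos: [413.1, 298.2, 11.3]
tool_rot: [-1.316, -2.28, -0.376]
wrist_force: [0.3, -0.4, 0.2]
finger_gap: 85.1
grasp_force: 0.0
```

Emit:
play_rows:
  plan:
    - [0,0,0,0,0,0]
    - [0,0,0,0,0,0]
    - [0,0,0,0,0,0]
    - [0,0,0,0,0,0]
    - [0,0,0,0,0,0]
  jaw: 0
  force: 60

```text
time: 16.4
ee_pos: [413.7, 298.0, 11.7]
tool_rot: [-1.317, -2.28, -0.377]
wrist_force: [1.1, -2.6, 5.4]
finger_gap: 58.8
grasp_force: 62.9
```

```bash
python3 -c "
from side import *
np.set_printoptions(suppress=True,precision=2)
o=ctrl.get_obs(); p=o['ee_pos']; R=Ro.from_rotvec(o['tool_rot']); t=np.array([420.63,285.83,30.61]); zb=np.array([-.433,.751,-.498])
print(p,o['wrist_force'],R.inv().apply(t-p),R.inv().apply(zb))
row(p+[0,0,150],xyaw=120)
"
```

```text
[413.66 298.02  11.7 ] [ 1.11 -2.63  5.4 ] [ -1.9   -0.06 -23.48] [0.47 0.   0.88]
row [  79.5   -0.  -127.2] [ -0. -32.  -0.] n>= 2.4 3.0
```

Emit:
play_rows:
  plan:
    - [16,0,-25.4,0,0,0]
    - [40,0,-64,0,-8,0]
    - [64,0,-102,0,-16,0]
    - [79.5,0,-127,0,-24,0]
    - [79.5,0,-127,0,-32,0]
    - [79.5,0,-127,0,-32,0]

```text
time: 17.15
ee_pos: [411.6, 299.8, 160.9]
tool_rot: [-1.564, -2.723, 0.002]
wrist_force: [-0.7, -0.5, -1.9]
finger_gap: 58.6
grasp_force: 65.3
```

```bash
python3 -c "
from side import *
np.set_printoptions(suppress=True,precision=2)
o=ctrl.get_obs(); print(o['ee_pos'],o['grasp_force'])
place(np.array([-2.2,0,-22.8]),23.5,-1,28.5,150)
"
```

```text
[411.59 299.76 160.94] 65.33349394798279
target [548.4  45.5 128.9]
row [-288.6   -9.8   31.8] [  8.2 -27.7  32.9] n>= 4.6 4.1
```

Emit:
play_rows:
  plan:
    - [-58,-2,0,0,-3,6]
    - [-116,-4,0,2,-9,14]
    - [-174,-6,0,4,-16,22]
    - [-232,-8,10,6,-23,28]
    - [-275,-9.5,25,8.2,-27.7,32.9]
    - [-288.6,-9.8,31.8,8.2,-27.7,32.9]
    - [-288.6,-9.8,31.8,8.2,-27.7,32.9]
    - [-288.6,-9.8,31.8,8.2,-27.7,32.9]

```text
time: 18.15
ee_pos: [548.1, 43.9, 129.1]
tool_rot: [2.008, 1.888, -0.509]
wrist_force: [-0.5, -0.1, -1.0]
finger_gap: 58.7
grasp_force: 65.3
```

```bash
python3 -c "
from side import *
np.set_printoptions(suppress=True,precision=2)
o=ctrl.get_obs(); print(o['time'],o['ee_pos'],o['joint_pos'],o['grasp_force'])
im,d,P=wcloud(); cv2.imwrite('pics/w9.png',im); held(P,o); np.set_printoptions(precision=1)
place(np.array([-2.2,0,-22.8]),23.5,-1,28.5,65)
C=tocase(P,CC,CY)
a=C[(np.abs(C[:,2]-150)<5)&(np.abs(C[:,0])<20)&(C[:,1]>0)&(C[:,1]<70)]; print(np.percentile(a[:,1],[.5,50,99.5]))
"
```

```text
18.15 [548.08  43.92 129.08] [ 0.32  0.46  1.72 -0.5   1.2   0.62] 65.29740571975708
held: n 11770 x -27.003068181336356 25.00142582052644 len 58.88996868120287 centre tool [ -1.    0.  -24.5] centre case [  0.06  23.74 151.1 ] normal case [-0.    0.01  1.  ]
target [548.4  45.5  43.9]
row [41.9  0.1 74.4] [-0.  -0.  -0.2] n>= 1.4 0.0
[ 0.6 37.  53.3]
```

View pics/w9.png

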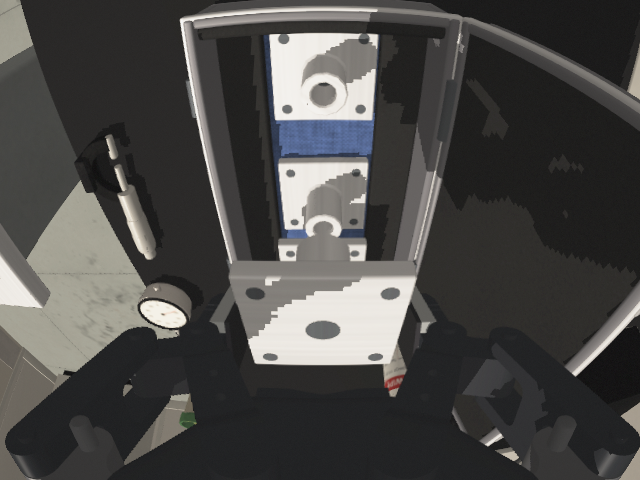

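The wrist view shows the held flange level at (322,315), over the blue second place between the two hubs. It's centred within about 1 mm, so I'll lower it.

Emit:
play_rows:
  plan:
    - [12,0,22,0,0,0]
    - [24,0,44,0,0,0]
    - [35,0,64,0,0,0]
    - [41,0,75.6,0,0,-0.2]
    - [41,0,75.6,0,0,-0.2]
    - [41,0,75.6,0,0,-0.2]

```text
time: 18.95
ee_pos: [549.2, 43.8, 43.5]
tool_rot: [2.004, 1.89, -0.509]
wrist_force: [0.7, -0.2, -1.9]
finger_gap: 58.4
grasp_force: 65.3
```

```bash
python3 -c "
from side import *
np.set_printoptions(suppress=True,precision=2)
o=ctrl.get_obs(); print(o['ee_pos'],o['wrist_force'],o['grasp_force'])
im,d,P=wcloud(); cv2.imwrite('pics/w10.png',im)
held(P,o); C=tocase(P,CC,CY)
for x in(-20,-10,0,10,20):
  a=C[(np.abs(C[:,0]-x)<2)&(np.abs(C[:,2]-64.5)<2)&(C[:,1]<70)&(C[:,1]>-20)]; print('edges',x,np.percentile(a[:,1],[.5,2,98,99.5]) if len(a) else 0)
for yy in(69,-22):
  h=C[(np.hypot(C[:,0],C[:,1]-yy)<15)&(C[:,2]>46)&(C[:,2]<52)]; print('hub',yy,len(h),h[:,:2].min(0) if len(h) else 0,h[:,:2].max(0) if len(h) else 0)
"
```

```text
[549.17  43.77  43.49] [ 0.72 -0.18 -1.85] 65.34419775009155
held: n 11795 x -27.053805868159408 24.953054076808844 len 58.88877742839632 centre tool [ -1.05   0.   -24.48] centre case [ 1.13 23.63 65.49] normal case [-0.    0.01  1.  ]
edges -20 [-5.97 -4.44 52.55 52.86]
edges -10 [-5.83 -4.12 52.67 53.05]
edges 0 [-5.36 -3.9  52.65 53.06]
edges 10 [-5.91 -4.44 52.68 53.08]
edges 20 [-5.53 -3.83 52.71 53.15]
hub 69 2994 [-10.6   57.53] [13.09 81.77]
hub -22 0 0 0
```

Emit:
play_rows:
  plan:
    - [4,-0.6,7,0,0,0]
    - [6.5,-0.6,11.5,0,0,0]
    - [7.7,-0.6,14,0,0,0]
    - [8,-0.6,14.7,0,0,0]
    - [8,-0.6,14.7,0,0,0]

```text
time: 19.62
ee_pos: [547.7, 43.3, 26.9]
tool_rot: [2.004, 1.89, -0.513]
wrist_force: [-2.4, 2.5, 6.8]
finger_gap: 58.7
grasp_force: 66.3
```

```bash
python3 -c "
from side import *
np.set_printoptions(suppress=True,precision=2)
im,d,P=wcloud(); o=ctrl.get_obs(); held(P,o); print(o['ee_pos'],o['wrist_force'])
"
```

```text
held: n 12413 x -32.70511502523429 33.71578252702799 len 75.4713313377229 centre tool [  0.51   0.   -25.36] centre case [-0.31 24.92 48.92] normal case [0.   0.01 1.  ]
[547.65  43.32  26.91] [-2.6   1.53  7.1 ]
```

Emit:
play_rows:
  plan:
    - [0,0,0,0,0,0]
    - [0,0,0,0,0,0]
    - [0,0,0,0,0,0]
    - [0,0,-20,0,0,0]
    - [0,0,-60,0,0,0]
    - [-20,0,-110,0,0,0]
    - [-60,0,-140,0,15,0]
    - [-80,0,-150,0,28,0]
    - [-80,0,-150,0,28,0]
    - [-80,0,-150,0,28,0]
  jaw: 0.85

```text
time: 20.92
ee_pos: [548.0, 42.9, 196.3]
tool_rot: [2.285, 2.146, -0.013]
wrist_force: [-0.2, -0.7, 0.1]
finger_gap: 72.9
grasp_force: 0.0
```

```bash
python3 -c "
from side import *
np.set_printoptions(suppress=True,precision=2)
o=ctrl.get_obs(); print(o['time'],o['ee_pos'],o['joint_pos'])
im,d,P=wcloud(); cv2.imwrite('pics/w11.png',im); C=tocase(P,CC,CY)
for y0,y1 in((-4,50),(-94,-40)):
  a=C[(np.abs(C[:,2]-48.5)<5)&(C[:,1]<y1)&(C[:,1]>y0)&(np.abs(C[:,0])<28)]
  s=np.linalg.lstsq(np.c_[a[:,:2],np.ones(len(a))],a[:,2],rcond=None)[0]; print(len(a),'slope',s*[57,57,1],'max',np.percentile(a[:,2],[1,99]))
for yy in(69,-22):
  h=C[(np.hypot(C[:,0],C[:,1]-yy)<14.5)&(C[:,2]>46)&(C[:,2]<52)]; print('hub',yy,len(h),h.min(0),h.max(0),np.median(h[:,2]))
P=np.load('pics/w7P.npy')
im,d=eyes.get_image('top'); K,T=cam('top'); v,u=np.mgrid[0:480,0:640]; Q=unproj('top',K,T,np.c_[u.ravel(),v.ravel()],d.ravel())[d.ravel()>0]
for nm,X in(('wrist',P),('top',Q)):
  C=tocase(X,CC,CY)
  for z in(70,90,110,130,150,165,172): 
    k=C[(np.abs(C[:,2]-z)<3)&(np.abs(C[:,1])<100)&(C[:,0]>40)&(C[:,0]<140)]; print(nm,z,len(k),np.percentile(k[:,0],[2,10,50,90,98]) if len(k) else '')
"
```

```text
20.925 [548.04  42.85 196.28] [ 0.06  0.31  1.68 -0.01  1.16  0.13]
4664 slope [ 0.03 -0.09 48.92] max [47.24 50.6 ]
3504 slope [-0.05 -0.1  48.9 ] max [47.52 50.55]
hub 69 481 [-10.25  57.56  46.44] [12.36 80.36 50.9 ] 48.724152551664474
hub -22 458 [-11.32 -33.41  46.05] [12.8  -9.77 50.9 ] 48.67304441977524
wrist 70 1063 [69.68 70.21 71.11 71.96 72.33]
wrist 90 1327 [75.87 76.36 77.32 78.29 78.83]
wrist 110 1580 [81.99 82.49 83.37 84.33 84.89]
wrist 130 1928 [88.11 88.56 89.53 90.53 91.08]
wrist 150 2316 [94.09 94.67 95.66 96.71 97.23]
wrist 165 2671 [ 98.67  99.25 100.3  101.3  101.84]
wrist 172 6559 [ 99.9  100.5  110.   117.54 119.04]
top 70 41 [69.28 69.82 71.53 72.77 73.14]
top 90 47 [75.62 76.13 77.65 79.12 80.1 ]
top 110 47 [81.95 82.43 83.75 85.01 85.98]
top 130 47 [88.25 88.46 89.77 91.22 91.74]
top 150 52 [94.17 94.79 95.88 97.   97.79]
top 165 73 [ 98.88  99.34 100.93 119.34 119.88]
top 172 238 [100.06 101.12 109.09 116.59 118.37]
```

View pics/w11.png

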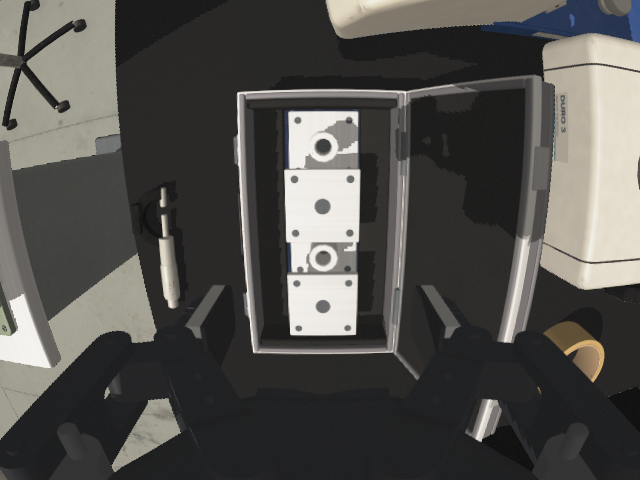

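The view shows all four bushes nested and level at (323,130–330), with tops at about 48 mm, below the rim. Next is the lid. I'll check the room behind it before hooking the closed fingers over its free edge.

```bash
python3 -c "
from side import *
np.set_printoptions(suppress=True,precision=1)
X=[np.load('pics/P_scene.npy'),np.load('pics/P_top.npy'),np.load('pics/w7P.npy')]
C=np.vstack([tocase(x,CC,CY) for x in X])
for y0 in range(-120,120,20):
  k=C[(C[:,1]>=y0)&(C[:,1]<y0+20)&(C[:,0]>126)&(C[:,0]<330)&(C[:,2]>100)]
  print(y0,len(k),[ (z,round(float(np.percentile(k[k[:,2]>z,0],1)))) for z in(100,140,180,230) if (k[:,2]>z).sum()>3], k[:,2].max() if len(k) else '')
o=ctrl.get_obs(); 
for x,z in((90,270),(141,270),(141,152)):
  p=toworld((x,-30),CC,CY); print(x,z,p); row((*p,z),xyaw=176.7)
"
```

```text
-120 0 [] 
-100 0 [] 
-80 0 [] 
-60 850 [(100, 226), (140, 226), (180, 226), (230, 226)] 638.8070757367178
-40 794 [(100, 223), (140, 223), (180, 223), (230, 223)] 642.4314264847623
-20 633 [(100, 221), (140, 221), (180, 221), (230, 221)] 643.5949924043263
0 576 [(100, 220), (140, 220), (180, 220), (230, 220)] 642.7125752122147
20 791 [(100, 219), (140, 219), (180, 219), (230, 219)] 643.5138177683144
40 1295 [(100, 218), (140, 218), (180, 218), (230, 218)] 643.0875974158755
60 1359 [(100, 217), (140, 217), (180, 217), (230, 217)] 642.3949930231386
80 1185 [(100, 216), (140, 216), (180, 216), (230, 216)] 643.8752244056668
100 875 [(100, 215), (140, 215), (180, 215), (230, 215)] 642.9836847137166
90 270 [635.4  -4.2]
row [-44.6  90.  -74.5] [ -0.6   0.4 -90.1] n>= 2.0 8.4
141 270 [686.3  -7.1]
row [-44.6 141.  -74.7] [ -0.6   0.4 -90.1] n>= 2.7 8.4
141 152 [686.3  -7.1]
row [-43.2 141.4  43.3] [ -0.6   0.4 -90.1] n>= 2.5 8.4
```

```bash
python3 -c "
from side import *
for x,z in((141,270),):
  p=toworld((x,-85),CC,CY); print(x,z,p); row((*p,z),xyaw=176.7)
"
```

```text
141 270 [683.1356681  -62.03048571]
row [-99.6 141.1 -74. ] [ -0.6   0.4 -90.1] n>= 3.0 8.4
```

Emit:
play_rows:
  plan:
    - [-10,0,-50,0,0,-10]
    - [-30,20,-75,0,0,-20]
    - [-60,50,-75,0,0,-30]
    - [-80,80,-75,0,0,-40]
    - [-99.6,110,-75,0,0,-50]
    - [-99.6,141,-75,0,0,-60]
    - [-99.6,141,-75,0,0,-70]
    - [-99.6,141,-75,0,0,-80]
    - [-99.6,141,-75,0,0,-90]
    - [-99.6,141,-75,0,0,-90]
  jaw: 0

```text
time: 22.28
ee_pos: [683.6, -60.3, 270.1]
tool_rot: [-0.092, -3.136, 0.017]
wrist_force: [0.1, -0.5, 0.5]
finger_gap: -0.0
grasp_force: 0.0
```

```bash
python3 -c "
from side import *
np.set_printoptions(suppress=True,precision=2)
o=ctrl.get_obs(); print(o['time'],o['ee_pos'],o['joint_pos'],o['finger_gap'],tocase(o['ee_pos'][None],CC,CY))
for x,z in((141,150),(92,150)):
  p=toworld((x,-85),CC,CY); row((*p,z),xyaw=176.7)
"
```

```text
22.275 [683.57 -60.31 270.14] [-0.1   0.49  1.21 -0.01  1.45 -1.61] -0.015679004241574354 [[141.33 -83.26 270.14]]
row [ -0.1  -0.4 120.2] [-0.6 -0.2 -0.1] n>= 1.9 0.1
row [ 48.9  -0.5 120.3] [-0.6 -0.2 -0.1] n>= 2.1 0.1
```

Emit:
play_rows:
  plan:
    - [0,0,50,0,0,0]
    - [0,0,95,0,0,0]
    - [0,0,119,0,0,0]
    - [3,0,119,0,0,0]
    - [12,0,119,0,0,0]
    - [22,0,119,0,0,0]
    - [32,0,119,0,0,0]
    - [42,0,119,0,0,0]
    - [50,0,119,0,0,0]
    - [50,0,119,0,0,0]

```text
time: 23.52
ee_pos: [631.7, -60.3, 152.4]
tool_rot: [-0.092, -3.136, 0.015]
wrist_force: [0.1, -0.4, -0.2]
finger_gap: 0.0
grasp_force: 0.0
```

```bash
python3 -c "
from side import *
np.set_printoptions(suppress=True,precision=2)
o=ctrl.get_obs(); print(o['time'],o['ee_pos'],o['wrist_force'],tocase(o['ee_pos'][None],CC,CY))
im,d=eyes.get_image('scene'); K,T=cam('scene'); v,u=np.mgrid[0:480,0:640]; Q=unproj('scene',K,T,np.c_[u.ravel(),v.ravel()],d.ravel())[d.ravel()>0]
C=tocase(Q,CC,CY)
for z in(70,100,130,150,165): 
    k=C[(np.abs(C[:,2]-z)<4)&(C[:,1]<-90)&(C[:,1]>-118)&(C[:,0]>20)&(C[:,0]<140)]; print(z,len(k),np.percentile(k[:,0],[5,50,95]) if len(k) else '')
cv2.imwrite('pics/s2.png',im[150:310,250:460])
"
```

```text
23.525 [631.72 -60.26 152.4 ] [ 0.1  -0.39 -0.22] [[ 89.57 -86.21 152.4 ]]
70 29 [64.88 74.81 82.92]
100 25 [63.78 73.71 81.7 ]
130 24 [62.29 72.43 80.51]
150 26 [61.47 71.69 79.6 ]
165 48 [61.79 78.38 97.23]
```

Emit:
play_rows:
  plan:
    - [11.4,0,-1.5,0,0,0]
    - [22.2,0,-1.4,0,0,0]
    - [36.3,0,0.6,0,0,0]
    - [48.3,0,3.8,0,0,0]
    - [61.4,0,9.3,0,0,0]
    - [72.2,0,15.6,0,0,0]
    - [83.5,0,24.2,0,0,0]
    - [92.2,0,33.1,0,0,0]
    - [100.8,0,44.4,0,0,0]
    - [107,0,55.2,0,0,0]

```text
time: 24.82
ee_pos: [525.3, -54.5, 96.5]
tool_rot: [-0.092, -3.137, 0.015]
wrist_force: [-0.6, 0.4, 1.6]
finger_gap: 0.3
grasp_force: 0.6
```

Emit:
play_rows:
  plan:
    - [3.5,0,7,0,0,0]
    - [6.5,0,16,0,0,0]
    - [8.6,0,22,0,0,0]
    - [8.6,0,24.5,0,0,0]
    - [8.6,0,25.5,0,0,0]
    - [8.6,0,25.5,0,0,0]

```text
time: 25.58
ee_pos: [518.0, -54.4, 72.2]
tool_rot: [-0.092, -3.139, 0.016]
wrist_force: [-1.2, 0.2, -0.3]
finger_gap: -0.2
grasp_force: 0.0
```

```bash
python3 -c "
from side import *
np.set_printoptions(suppress=True,precision=2)
im,d,P=wcloud(); o=ctrl.get_obs(); print(o['time'],o['ee_pos'],o['wrist_force'],tocase(o['ee_pos'][None],CC,CY)); C=tocase(P,CC,CY)
for x in(-60,-40,0,40): 
    k=C[(np.abs(C[:,0]-x)<4)&(np.abs(C[:,1])<40)&(C[:,2]<160)]; print(x,len(k),np.percentile(k[:,2],[5,50,95]) if len(k) else '')
cv2.imwrite('pics/w12.png',im)
"
```

```text
25.625 [518.05 -54.37  72.28] [ 0.93 -0.06 -0.12] [[-24.25 -86.92  72.28]]
-60 3001 [67.21 72.58 73.68]
-40 3319 [ 71.85  73.17 158.22]
0 1431 [71.76 72.62 73.54]
40 0
```

Emit:
play_rows:
  plan:
    - [0,0,1,0,0,0]
    - [0,0,1.8,0,0,0]
    - [0,0,2.5,0,0,0]
    - [0,0,2.5,0,0,0]

```text
time: 26.12
ee_pos: [518.1, -54.4, 71.9]
tool_rot: [0.092, 3.14, -0.016]
wrist_force: [-3.9, 0.6, 15.5]
finger_gap: 0.0
grasp_force: 7.7
```

Firm contact at 72 mm, so the lid is shut. I'll retreat and check.

Emit:
play_rows:
  plan:
    - [0,0,-20,0,0,0]
    - [30,0,-70,0,0,0]
    - [60,0,-130,0,0,0]
    - [60,0,-180,0,0,0]
    - [60,0,-180,0,0,0]

```text
time: 26.75
ee_pos: [460.4, -49.3, 254.4]
tool_rot: [0.092, 3.131, -0.017]
wrist_force: [0.1, 0.5, -0.7]
finger_gap: 0.0
grasp_force: 0.0
```

```bash
python3 -c "
from side import *
np.set_printoptions(suppress=True,precision=2)
im,d,P=wcloud(); o=ctrl.get_obs(); print(o['time'],o['ee_pos'],o['wrist_force']); C=tocase(P,CC,CY)
k=C[(np.abs(C[:,0])<55)&(np.abs(C[:,1])<100)&(C[:,2]>60)&(C[:,2]<85)]; s=np.linalg.lstsq(np.c_[k[:,:2],np.ones(len(k))],k[:,2],rcond=None)[0]; print(len(k),'lid tilt rad',s)
cv2.imwrite('pics/w13.png',im)
im,d=eyes.get_image('top'); K,T=cam('top')
for q in('cleaner_bottle','air_blower','micrometer','dial_gauge'):
    for r in regions_of(q,'top')[:1]: print(q,np.round(r['extent']),np.median(cloud('top',K,T,d,r['mask']),0))
"
```

```text
26.8 [459.05 -49.16 251.68] [-1.03 -0.6  -1.49]
15514 lid tilt rad [-0.   -0.   72.65]
cleaner_bottle [397. 174. 429. 201.] [ 618.3  -216.25   88.66]
air_blower [469. 172. 494. 196.] [ 635.19 -382.03   60.56]
micrometer [277. 293. 328. 302.] [388.11  -4.44  14.8 ]
dial_gauge [348. 288. 392. 317.] [ 372.89 -111.16   21.58]
```

```bash
python3 -c "
from plant import order
print(order.finish_job())"
```

```text
the job is handed in; nothing more can be done
None
```

All four bushes are nested hub up, down, up, down below the rim, the lid measures level and shut, the four bystander items were not touched, and the job is handed in at about 27 s of the 72 s allowed.

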